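# Draw out the amber tray and hold it

## Task

Draw the display tray (it has a wooden handle in front) out of the glass-topped showcase until the brass line across the tray is flush with the front edge of the ledge it slides on, keeping the tray level and the two small pieces on it standing. Most of the tray then hangs over the edge and would tip, so the program finishes while the gripper is still holding it for the customer, level and still, its back end resting on the ledge; leave the jar and the ring box on the counter where they are.

Things in the scene. Friction and masses are not known exactly. Their poses are not given: they have to be found in the camera images.
- tray_handle (a point): Centre of the pale wooden bar handle standing out level from the middle of the tray's front: 66 mm long (x), 22 wide (y), 20 tall (z), underside level with the tray's underside; outer end 30 mm in front of this point, tray's front rim 36 mm behind it. x points towards the tray's back, z up. Pinch it across its width from above; it is free all round, with 100 mm of air below.
- tray_line (a point): Middle of the thin brass line (3 mm wide) that runs across the tray's velvet, rims and sides, at the height of the rim's top (14 mm above the tray's underside): 165 mm behind the tray's front, 201 mm behind tray_handle along x. Axes as tray_handle.
- tray: Wooden tray 240 mm long (x), 160 wide, 14 high, 0.3 to 0.6 kg, with rows of set amber stones. Origin: centre of its underside, 45 mm in front of the brass line; x to its back, z up. It lies loose on the ledge, 4 mm play to the low guide on either side, and starts partly drawn out. It balances about 60 mm in front of the line, so it tips if let go with the line at the edge.
- ledge_edge (a point): Middle of the front edge of the ledge the tray slides on, 100 mm above the counter. x points into the showcase along the slide (draw the tray out along -x), z up. The showcase is fixed, dark wood and gold, 270 mm deep, 206 wide, 159 high; above the ledge a glass-topped bay 50 mm high, open in front, its top beginning 15 mm behind the edge. Line flush = tray_line and this agree along x.
- carving_mid (a point): Centre of a small ivory-white turned carving, 30 mm tall, 24 mm across, standing loose on the tray's velvet 8 mm above the tray's underside; z up its axis.
- amber_mid (a point): Centre of a polished orange amber piece, 24 mm tall, 34 mm across, standing loose on the tray's velvet; z up its axis.
- jar_mid (a point): Centre of an amber-glass jar with a brass cap, 56 mm across, 62 mm tall, standing on the counter (half-way up). Leave it alone.
- ringbox_mid (a point): Centre of a closed red ring box, 61 x 61 x 45 mm, standing on the counter (half-way up). Leave it alone.

How it is judged:
By the outcome, as a careful person would: the job done as asked, in the order asked, and still so for the second after the job is handed in, while the arm keeps its last pose, push and grip.
It also fails if it takes over 32 s, if anything falls off the work surface, if the arm or the gripper's body presses on something with over 40 N, if the wrist force passes 120 N, or if a joint passes its speed limit or range.

## Robot

A 7-joint arm with a two-finger parallel gripper is mounted at the origin on the work surface. World frame = base frame: x ahead of the robot, y to its left, z up, the work surface at z = 0. Lengths are in m, angles in rad, forces in N, time in s.
With the tool pointing down it reaches from about 0.4 to 0.85 m from the base axis. Payload 10.4 kg.
Tool frame: the origin (TCP) lies midway between the tips of the shut fingers; the grasp point (between the pads) lies 19 mm behind it (r.grasp_offset is the distance from the TCP to the grasp point, in m); x points along the fingers, y is the direction in which the jaws open and shut, and the axes are right-handed (so a half turn about x gives the same grasp; the last joint's range is limited). The gripper opens to 87 mm and grips with 3 to 60 N. Pads are 19 mm wide; open, the fingers measure 117 mm over their backs; the gripper's body (75 mm by 190 mm) begins 51 mm behind the grasp point.
Start: joints at [1.314, 0.332, -0.065, 1.46, 0.022, 1.35, -0.088], TCP at [0.145, -0.608, 0.223] pointing down, gripper open.
Joint ranges: [-2.6, 2.6], [-0.5, 2.12], [-1.47, 1.34], [0.16, 2.42], [-1.27, 4.41], [0.06, 2.06], [-2.6, 2.6]. Speed limits (rad/s): [2.22, 2.22, 2.79, 2.79, 3.14, 3.14, 3.14].

## Interface

Orientations are given as a unit quaternion [x, y, z, w].
In Python, from bench import r, vision, close_job gives the robot as it stands. The module is installed in compiled form; this text tells all that it offers.
- The arm moves only by the shell command python3 -m pendant 'ROWS' [OPENING] [FORCE]. ROWS is text: rows parted by semicolons, each of 6 numbers parted by spaces: the shift along the tool's x, y, z in units of 0.25 m (1.0 is 0.25 m), then the turn, a rotation vector about the tool's x, y, z in units of 1.5 rad (1.0 is 1.5 rad). A call has 1 to 8 rows; each row is the pose to reach, as a shift and turn from the pose commanded when the call began, along the tool's axes at that moment; what a row does not reach only later rows make up. A row lasts 1/10 s, in which the tool goes at most 50 mm and 8.59 degrees, less where a joint would pass 70% of its speed; a pose out of reach is approached as far as the arm can. A call with a number of a shift or a turn outside -1 to 1 is refused whole. A call with a gripper value outside its range is refused whole. OPENING is the gripper command: -1 is shut, 1 is fully open, values between are in proportion, set as the call begins (- or left out, the last holds). The fingers move at their own pace and stop on an object; FORCE is the grip in N (left out, the last holds). Time passes only in rows, so rows that repeat a pose let the fingers close. It gives the time, the measured TCP pose, the force and the opening at its end, in the units of the state.
- r.read_state(): the state, without advancing time (a new reading comes with each control period).
- vision.camera(name): name is "side" or "top"; returns (picture, depth): 400x640x3 uint8, blue, green, red; 400x640 float32, m along the optical axis (not along the pixel's ray), 0 where there is no reading.
- vision.get_calibration(name): a dict with "camera_matrix" (3x3 intrinsics, pixels), "rvec" (rotation vector, rad) and "tvec" (3), from world to camera coordinates, as OpenCV has them. Camera axes: x right, y down, z forward; pixel columns grow to the right and rows downward; lengths in m; the calibration is good to about 2 mm. A picture is of the moment at which its call begins. get_calibration takes no time and is no camera call.
- close_job(): hands the job in, once; it reports no verdict.
The state is a dict: "time": time; "joint_positions": joint angles; "joint_vel": joint speeds; "joint_torque": joint torques, N m; "ee_pos": TCP position; "eef_rot": TCP orientation; "ft_force": force on the tool from outside, world axes, zero at the start; "torque": the same for the moment, N m; "width": finger opening in m.
Only numpy, scipy, OpenCV 4.12 (cv2) and the standard library are available. Lean on these libraries where they do the work, as an engineer would, in place of code of your own. Each camera call takes 0.05 s, during which the arm holds its last target. There are 200 camera calls.

## Working session

There is one attempt and no reset: what is moved stays moved. The work goes in short steps, Python scripts to look and compute and a shell command to move; the robot and the scene stay as the last step left them, time stands still between calls to the robot, and variables do not carry over. Pictures are saved under pics/ and viewed, about 8 in all and at most 12, crops included, and the job is handed in when it is done.

```bash
mkdir -p pics; cat > h.py <<'E'
from bench import r, vision
import numpy as np, cv2
from scipy.spatial.transform import Rotation as R
def cal(n):
    c=vision.get_calibration(n); return np.array(c["camera_matrix"]),R.from_rotvec(np.ravel(c["rvec"])).as_matrix(),np.ravel(c["tvec"])
def px(n,d,u,v,z=None):
    K,Rm,t=cal(n); ray=np.linalg.inv(K)@[u,v,1]
    if z is None: return Rm.T@(ray*d[int(v),int(u)]-t)
    o=-Rm.T@t; w=Rm.T@ray; return o+w*(z-o[2])/w[2]
def proj(n,p):
    K,Rm,t=cal(n); q=K@(Rm@np.asarray(p)+t); return q[:2]/q[2]
E
python3 - <<'E'
from h import *
for n in("top","side"):
    im,d=vision.camera(n); cv2.imwrite(f"pics/{n}0.png",im); np.save(f"{n}0.npy",d)
    K,Rm,t=cal(n); print(n,K.round(1).tolist(),(-Rm.T@t).round(3),Rm[2].round(2))
s=r.read_state(); print(s["time"],s["ee_pos"],s["eef_rot"],R.from_quat(s["eef_rot"]).as_matrix().round(3),s["ft_force"],r.grasp_offset)
E
```

```text
top [[493.1, 0.0, 319.6], [0.0, 493.1, 201.3], [0.0, 0.0, 1.0]] [0.354 0.018 1.236] [ 0.12  0.01 -0.99]
side [[509.9, 0.0, 323.6], [0.0, 509.9, 196.6], [0.0, 0.0, 1.0]] [ 0.379 -0.783  0.625] [ 0.14  0.82 -0.55]
0.1 [ 0.14473502 -0.60766483  0.22185475] [-0.70220871 -0.08291637  0.70235034 -0.08204757] [[-0.     0.232 -0.973]
 [ 0.001 -0.973 -0.232]
 [-1.    -0.001  0.   ]] [-0.13260891  0.24154595  0.13576685] 0.0187
```

View pics/top0.png

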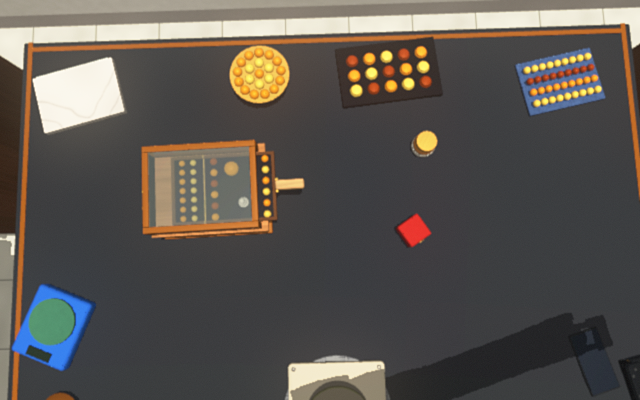

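View pics/side0.png

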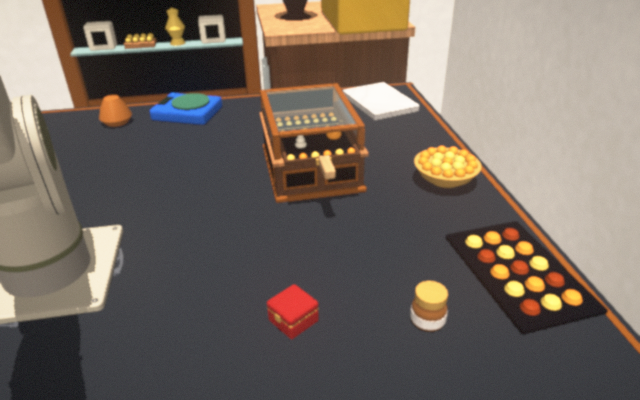

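The top view shows the showcase at columns 142–275, with the handle at about (290,184). The tray draws towards image right, which is world -y. The carving is at (243,202) and the amber at (231,168), both under the glass. I'll enlarge both views.

```bash
python3 - <<'E'
import cv2
a=cv2.imread("pics/top0.png")[135:245,135:315]; cv2.imwrite("pics/topc.png",cv2.resize(a,None,fx=4.4,fy=4.4,interpolation=cv2.INTER_CUBIC))
a=cv2.imread("pics/side0.png")[80:205,250:380]; cv2.imwrite("pics/sidec.png",cv2.resize(a,None,fx=4.8,fy=4.8,interpolation=cv2.INTER_CUBIC))
E
```

```text
(no output)
```

View pics/topc.png

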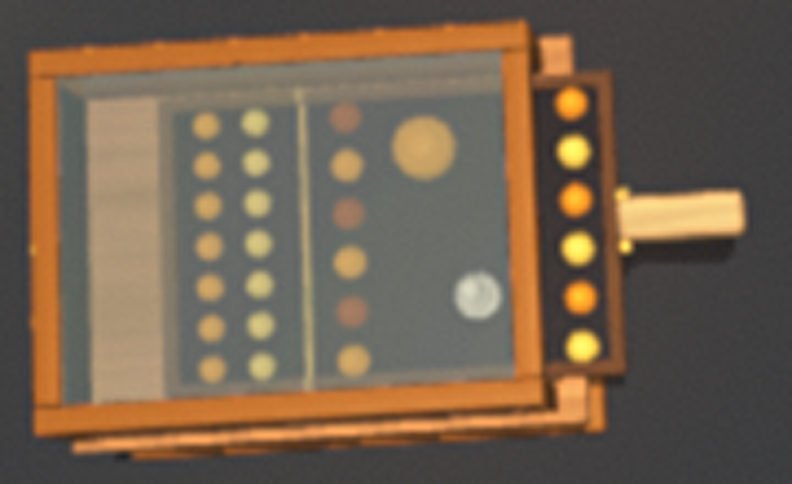

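View pics/sidec.png

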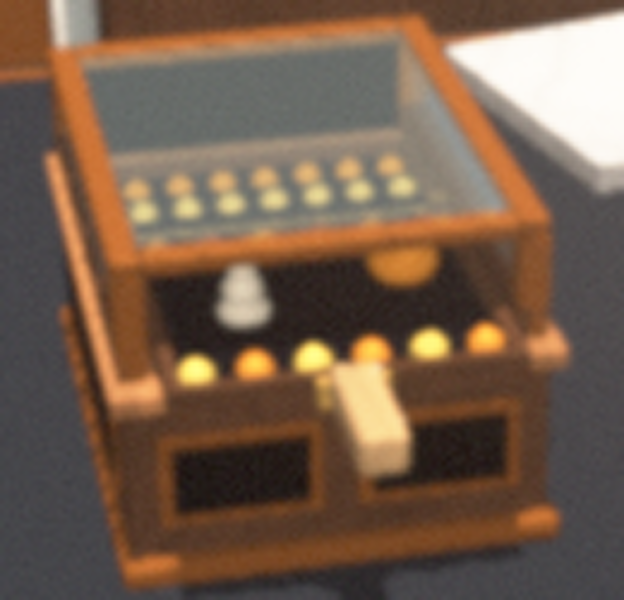

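```bash
cat >> h.py <<'E'
def T(cx,cy,z,u0=135,v0=135,s=4.4,n="top"): return px(n,None,u0+(cx+.5)/s-.5,v0+(cy+.5)/s-.5,z)
E
python3 - <<'E'
from h import *
P=dict(hout=T(744,212,.12),hin=T(622,217,.12),lineL=T(298,90,.114),lineR=T(310,388,.114),rimL=T(610,72,.114),rimR=T(624,375,.114),
topFL=T(527,22,.159),topFR=T(545,402,.159),topBL=T(30,52,.159),topBR=T(35,435,.159),gL=T(573,55,.12),gR=T(588,400,.12),
carv=T(478,296,.138),amb=T(423,147,.132),
jar=px("top",None,426,141,.062),box=px("top",None,413,229,.045))
for k,v in P.items(): print(k,v.round(4))
S=lambda x,y,z:T(x,y,z,250,80,4.8,"side")
print("side hout top",S(388,440,.12),"hin top",S(357,368,.12))
print("front bottom edge of tray rim L/R",S(165,398,.1),S(535,358,.1), "guide front tops",S(118,405,.12),S(568,352,.12))
print("base L/R",S(130,585,.0),S(555,530,.0))
d=np.load("top0.npy")
for n,c in dict(guideL=(265,147),guideR=(266,226),hand=(290,184),frameF=(255,180),rim=(274,200)).items(): print(n,px("top",d,*c).round(4))
E
```

```text
hout [0.5364 0.0608 0.12  ]
hin [0.5357 0.1245 0.12  ]
lineL [0.6098 0.2952 0.114 ]
lineR [0.4517 0.2889 0.114 ]
rimL [0.6144 0.13   0.114 ]
rimR [0.4536 0.1255 0.114 ]
topFL [0.6312 0.1673 0.159 ]
topFR [0.4373 0.1608 0.159 ]
topBL [0.6236 0.4209 0.159 ]
topBR [0.4284 0.4153 0.159 ]
gL [0.6227 0.1487 0.12  ]
gR [0.4407 0.1438 0.12  ]
carv [0.4942 0.1971 0.138 ]
amb [0.5736 0.2259 0.132 ]
jar [ 0.6396 -0.2368  0.062 ]
box [ 0.4278 -0.1972  0.045 ]
side hout top [0.53813077 0.06076868 0.12      ] hin top [0.53653691 0.12292459 0.12      ]
front bottom edge of tray rim L/R [0.45589826 0.14872448 0.1       ] [0.62239235 0.15215397 0.1       ] guide front tops [0.43301372 0.11120687 0.12      ] [0.62833129 0.11896277 0.12      ]
base L/R [0.43505356 0.15563386 0.        ] [0.63775148 0.16319059 0.        ]
guideL [0.6509 0.1618 0.0044]
guideR [0.4412 0.1511 0.1012]
hand [0.5345 0.0923 0.1204]
frameF [0.5394 0.167  0.1601]
rim [0.4997 0.1304 0.1122]
```

Measurements agree with the given sizes:
- **Handle:** centre at about (0.536, 0.092, 0.110).
- **Line:** about 0.201 m behind the handle.
- **Slide direction:** about (-0.033, 1).
- **Ledge edge:** y ≈ 0.148.

So the draw is about 0.143 m. I'll approach along an arc.

```bash
python3 -m pendant '0 -0.44 -1 -0.5 0 0;0 -0.44 -1 -0.5 0 0;0 -0.44 -1 -0.5 0 0;0 -0.44 -1 -0.5 0 0;0 -0.44 -1 -0.5 0 0;0 -0.44 -1 -0.5 0 0;0 -0.44 -1 -0.5 0 0' 1
cat > go.py <<'E'
from h import *
import sys
# target: grasp xyz, jaw angle about world z (tool x straight down)
def go(p,yaw,z_is_grasp=True):
    s=r.read_state(); A=R.from_quat(s["eef_rot"]); M=A.as_matrix()
    y=np.array([np.cos(yaw),np.sin(yaw),0]); x=np.array([0,0,-1.]); G=np.c_[x,y,np.cross(x,y)]
    tcp=np.array(p)-r.grasp_offset*np.array([0,0,1])
    print("t",s["time"],"ee",s["ee_pos"].round(4) if hasattr(s["ee_pos"],'round') else s["ee_pos"],"shift u",(M.T@(tcp-s["ee_pos"])/.25).round(3),"turn u",((A.inv()*R.from_matrix(G)).as_rotvec()/1.5).round(4),"F",np.round(s["ft_force"],2),"w",s["width"], "q",np.round(s["joint_positions"],2))
if __name__=="__main__": go([float(a) for a in sys.argv[1:4]],float(sys.argv[4]))
E
python3 go.py 0.536 0.092 0.25 0.033
```

```text
time: 0.8
ee_pos: [0.3662, -0.4396, 0.2224]
eef_rot: [0.623, 0.336, -0.622, 0.336]
ft_force: [0.9, -0.7, 0.1]
width: 0.0875
t 0.8 ee [ 0.3662 -0.4396  0.2224] shift u [-0.032 -0.598 -2.151] turn u [-0.4088 -0.0011 -0.0005] F [ 0.92 -0.65  0.1 ] w 0.08746165778926952 q [ 1.07  0.24 -0.32  1.59  0.07  1.33  0.16]
```

```bash
python3 -m pendant '0 -0.1 -1 -0.25 0 0;0 -0.1 -1 -0.25 0 0;0 -0.1 -1 -0.25 0 0;0 -0.1 -1 -0.25 0 0;0 -0.1 -1 -0.25 0 0;0 -0.1 -1 -0.25 0 0' 1 && python3 go.py 0.536 0.092 0.25 0.033
```

```text
time: 1.4
ee_pos: [0.4827, -0.2148, 0.2228]
eef_rot: [0.549, 0.447, -0.547, 0.446]
ft_force: [-0.2, -0.1, 0.6]
width: 0.0867
t 1.4 ee [ 0.4827 -0.2148  0.2228] shift u [-0.032 -0.039 -1.245] turn u [-0.1577 -0.0013 -0.0008] F [-0.17 -0.05  0.63] w 0.08669067803671773 q [ 0.82  0.16 -0.54  1.69  0.08  1.31  0.07]
```

```bash
python3 -m pendant '0 -0.03 -1 -0.158 0 0;0 -0.03 -1 -0.158 0 0;0 -0.03 -1 -0.158 0 0;0 -0.03 -1 -0.158 0 0;0 -0.03 -1 -0.158 0 0;0 -0.03 -1 -0.158 0 0;0 -0.03 -1 -0.158 0 0;0 -0.03 -1 -0.158 0 0' 0 && python3 go.py 0.536 0.092 0.16 0.033
```

```text
time: 2.2
ee_pos: [0.5254, 0.0229, 0.2222]
eef_rot: [0.494, 0.506, -0.495, 0.506]
ft_force: [-0.3, -0.2, -0.2]
width: 0.0437
t 2.2 ee [0.5254 0.0229 0.2222] shift u [ 0.323  0.049 -0.276] turn u [-0.007   0.0005  0.0005] F [-0.29 -0.16 -0.17] w 0.04368209284531768 q [ 0.54  0.18 -0.74  1.69  0.13  1.32 -0.2 ]
```

```bash
python3 -m pendant '0.1 0.05 -0.276 -0.007 0 0;0.1 0.05 -0.276 -0.007 0 0;0.3 0.05 -0.276 -0.007 0 0;0.3 0.05 -0.276 -0.007 0 0;0.3 0.05 -0.276 -0.007 0 0' 0 && python3 go.py 0.536 0.092 0.110 0.033; python3 - <<'E'
from h import *
im,d=vision.camera("top"); cv2.imwrite("pics/t1.png",cv2.resize(im[135:245,180:340],None,fx=4.4,fy=4.4,interpolation=cv2.INTER_CUBIC))
im2,d=vision.camera("side"); cv2.imwrite("pics/s1.png",cv2.resize(im2[80:205,250:380],None,fx=4.8,fy=4.8,interpolation=cv2.INTER_CUBIC))
E
```

```text
time: 2.7
ee_pos: [0.5361, 0.0922, 0.1477]
eef_rot: [0.491, 0.508, -0.492, 0.508]
ft_force: [-0.7, -0.4, 0.6]
width: 0.0438
t 2.7 ee [0.5361 0.0922 0.1477] shift u [0.226 0.    0.001] turn u [-0.      0.0004  0.0012] F [-0.68 -0.4   0.56] w 0.04376310888777486 q [ 0.4   0.3  -0.77  1.74  0.22  1.19 -0.39]
```

View pics/s1.png

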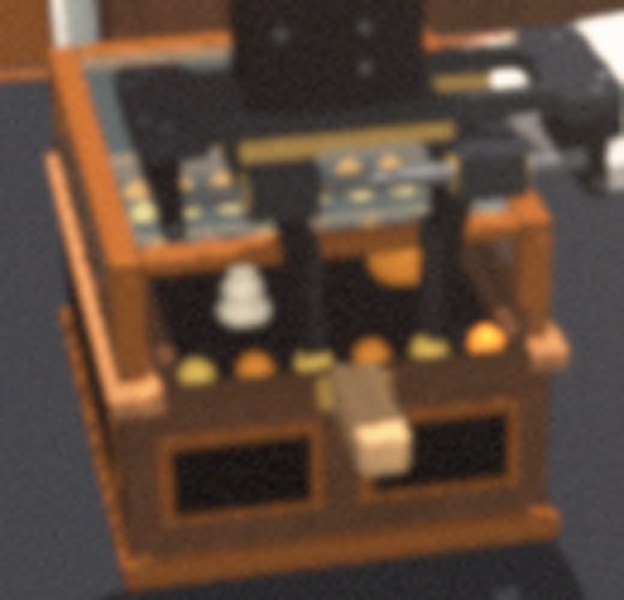

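The fingers (crop columns 305 and 440) straddle the handle, whose centre is at about column 370. The pieces are standing. I'll go down and close gently.

```bash
python3 -m pendant '0.12 0 0 0 0 0;0.22 0 0 0 0 0;0.226 0 0 0 0 0;0.226 0 0 0 0 0' 0 && python3 -m pendant '0 0 0 0 0 0;0 0 0 0 0 0;0 0 0 0 0 0;0 0 0 0 0 0;0 0 0 0 0 0;0 0 0 0 0 0' -1 15 && python3 -m pendant '0 0 0 0 0 0;0 0 0 0 0 0;0 0 0 0 0 0' -1 30 && python3 go.py 0.5407 -0.051 0.110 0.033
```

```text
time: 3.2
ee_pos: [0.537, 0.0938, 0.0926]
eef_rot: [0.492, 0.508, -0.491, 0.509]
ft_force: [-0.3, -0.5, 0.4]
width: 0.0437
time: 3.8
ee_pos: [0.5366, 0.0942, 0.0917]
eef_rot: [0.491, 0.509, -0.491, 0.509]
ft_force: [-1.2, -0.3, 6.0]
width: 0.0222
time: 4.1
ee_pos: [0.5366, 0.0942, 0.0917]
eef_rot: [0.491, 0.508, -0.491, 0.509]
ft_force: [-1.4, -0.3, 7.0]
width: 0.0214
t 4.1 ee [0.5366 0.0942 0.0917] shift u [ 0.002 -0.004  0.581] turn u [ 0.0016  0.0001 -0.0006] F [-1.4  -0.33  6.96] w 0.021442631913345327 q [ 0.38  0.37 -0.75  1.8   0.28  1.09 -0.43]
```

The wrist reads +7 N in z, so I'm pressing the tray down. I'll relieve that before drawing.

```bash
python3 -m pendant '-0.004 0 0 0 0 0;-0.004 0 0 0 0 0;-0.004 0 0 0 0 0' -1 30; python3 -m pendant '-0.004 0 0 0 0 0;-0.004 0 0 0 0 0;-0.004 0 0 0 0 0' -1 30
```

```text
time: 4.4
ee_pos: [0.5361, 0.0942, 0.0918]
eef_rot: [0.491, 0.509, -0.491, 0.509]
ft_force: [0.3, -0.1, -3.0]
width: 0.0217
time: 4.7
ee_pos: [0.5361, 0.0942, 0.0929]
eef_rot: [0.491, 0.509, -0.491, 0.509]
ft_force: [0.7, 1.7, -3.8]
width: 0.0218
```

```bash
python3 -m pendant '0.003 0 0 0 0 0;0.003 0 0 0 0 0;0.003 0 0 0 0 0' -1 30; python3 -m pendant '0 0 0.008 0 0 0;0 0 0.024 0 0 0;0 0 0.048 0 0 0;0 0 0.078 0 0 0;0 0 0.108 0 0 0;0 0 0.13 0 0 0;0 0 0.144 0 0 0;0 0 0.15 0 0 0' -1 30; python3 go.py 0.5407 -0.051 0.110 0.033
```

```text
time: 5.0
ee_pos: [0.5362, 0.0942, 0.0922]
eef_rot: [0.491, 0.509, -0.491, 0.509]
ft_force: [0.1, 0.0, -2.9]
width: 0.0223
time: 5.8
ee_pos: [0.5376, 0.0562, 0.0923]
eef_rot: [0.491, 0.509, -0.491, 0.509]
ft_force: [-0.5, 1.2, -3.1]
width: 0.0218
t 5.8 ee [0.5376 0.0562 0.0923] shift u [ 0.004 -0.003  0.429] turn u [ 0.0013  0.0001 -0.    ] F [-0.51  1.2  -3.05] w 0.021796829295321285 q [ 0.44  0.35 -0.74  1.81  0.27  1.08 -0.36]
```

```bash
python3 -m pendant '0.001 0 0.008 0 0 0;0.002 0 0.024 0 0 0;0.002 0 0.05 0 0 0;0.002 0 0.085 0 0 0;0.002 0 0.12 0 0 0;0.002 0 0.155 0 0 0;0.002 0 0.19 0 0 0;0.002 0 0.225 0 0 0' -1 30; python3 -m pendant '0 0 0.035 0 0 0;0 0 0.07 0 0 0;0 0 0.1 0 0 0;0 0 0.125 0 0 0;0 0 0.145 0 0 0;0 0 0.158 0 0 0;0 0 0.164 0 0 0;0 0 0.164 0 0 0' -1 30; python3 go.py 0.5407 -0.049 0.110 0.033;  python3 - <<'E'
from h import *
im,d=vision.camera("top"); cv2.imwrite("pics/t2f.png",im); np.save("t2.npy",d)
cv2.imwrite("pics/t2.png",cv2.resize(im[135:245,205:345],None,fx=5.4,fy=5.4,interpolation=cv2.INTER_CUBIC))
im,d=vision.camera("side"); cv2.imwrite("pics/s2f.png",im)
cv2.imwrite("pics/s2.png",cv2.resize(im[110:230,250:385],None,fx=5,fy=5,interpolation=cv2.INTER_CUBIC))
E
```

```text
time: 6.6
ee_pos: [0.5396, -0.0004, 0.0918]
eef_rot: [0.491, 0.509, -0.491, 0.509]
ft_force: [-0.4, 1.7, -2.2]
width: 0.0219
time: 7.4
ee_pos: [0.541, -0.0408, 0.0918]
eef_rot: [0.491, 0.509, -0.491, 0.509]
ft_force: [-0.1, -0.7, -2.3]
width: 0.0219
t 7.4 ee [ 0.541  -0.0408  0.0918] shift u [ 0.002 -0.002  0.033] turn u [ 0.0015  0.0003 -0.    ] F [-0.1  -0.66 -2.31] w 0.021915191131776326 q [ 0.58  0.35 -0.69  1.8   0.25  1.08 -0.16]
```

View pics/t2.png

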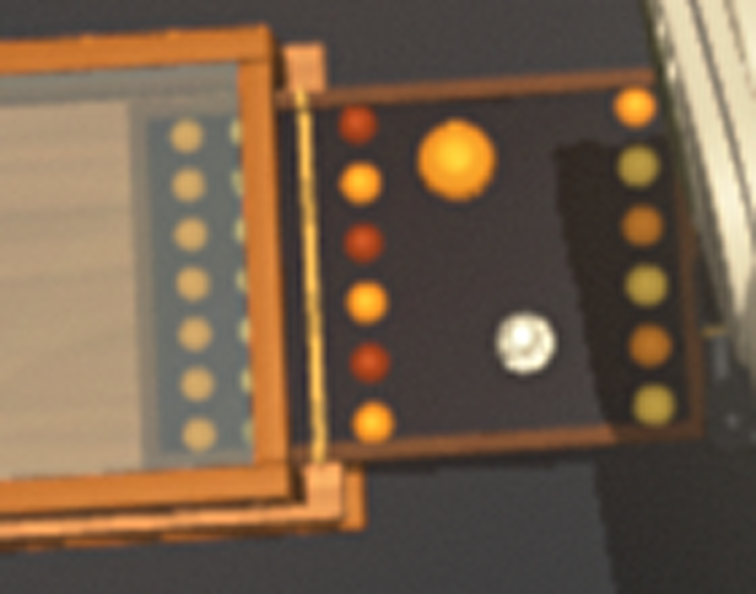

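View pics/s2.png

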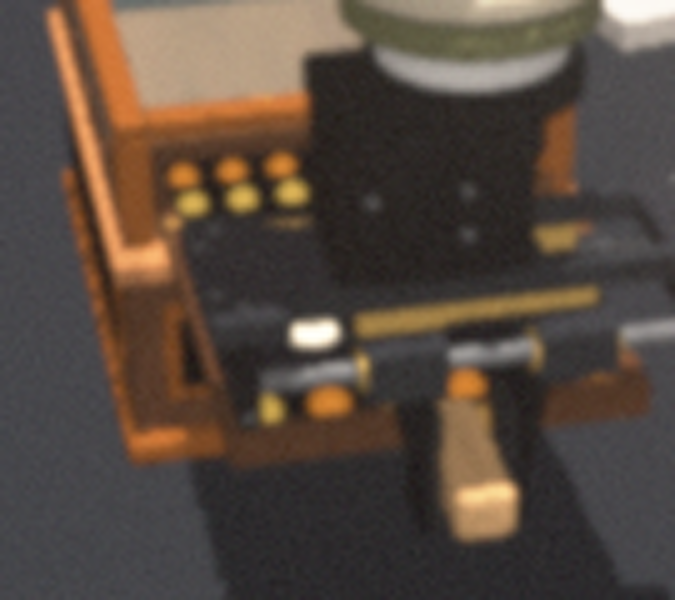

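The pieces are standing and the line is visible at crop (302,92)–(319,462). The guide ends are about 23 crop px, or roughly 9.5 mm, in front of it. I'll cross-check the edge using the glass front, the front face and depth.

```bash
python3 - <<'E'
from h import *
ds=[];ims=[];dd=[];si=[]
for i in range(6):
    im,d=vision.camera("top"); ims.append(im.astype(float)); ds.append(d)
    im,d=vision.camera("side"); dd.append(d)
im=np.mean(ims,0); d=np.median(ds,0); sd=np.median(dd,0); np.save("im3.npy",im); np.save("sd3.npy",sd)
a=0.033; ex=np.array([-np.sin(a),np.cos(a),0]); O=np.array([.5343,0,0])
s=lambda p:(p-O)@ex
f=lambda u,v,z:s(px("top",None,u,v,z))
g=im.sum(2)
def edge(v,u0,u1,sign):
    x=np.arange(u0,u1); p=np.gradient(cv2.GaussianBlur(g,(3,3),0)[v])[u0:u1]*sign; k=p.argmax()
    w=np.clip(p[max(0,k-1):k+2],0,None); return (x[max(0,k-1):k+2]*w).sum()/w.sum()
for v in (144,146,148,150): u=edge(v,261,271,-1); print("guideL end",v,u.round(2),f(u,v,.106).round(4),f(u,v,.114).round(4))
for v in (224,226,228): u=edge(v,264,274,-1); print("guideR end",v,u.round(2),f(u,v,.106).round(4),f(u,v,.114).round(4))
for v in range(156,216,8):
    x=np.arange(258,267); p=im[v,258:267,2]; w=np.clip(p-np.percentile(p,50),0,None); u=(x*w).sum()/w.sum(); u2=edge(v,250,259,-1)
    print(v,"line",u.round(2),f(u,v,.109).round(4),"frame",u2.round(2),f(u2,v,.159).round(4))
print("guide depths")
for u in (260,262,264): print([px("top",d,u,v)[2].round(4) for v in (144,146,148,150,222,224,226,228)])
print("rim/velvet z along tray",[px("top",d,u,150)[2].round(4) for u in (270,285,300,315)],[px("top",d,u,190)[2].round(4) for u in (262,290,305)])
# side face points
for c in ((140,330),(150,360),(145,400),(165,300),(175,420)):
    u,v=250+c[0]/5,110+c[1]/5; p=px("side",sd,u,v); print("face",c,p.round(4),s(p).round(4))
E
```

```text
guideL end 144 264.11 0.1486 0.1477
guideL end 146 264.13 0.1488 0.1479
guideL end 148 264.81 0.1474 0.1466
guideL end 150 264.81 0.1477 0.1468
guideR end 224 271.25 0.1412 0.1404
guideR end 226 271.27 0.1414 0.1406
guideR end 228 271.81 0.1404 0.1396
156 line 260.76 0.1575 frame 254.96 0.1645
164 line 261.12 0.1575 frame 255.14 0.1649
172 line 261.44 0.1577 frame 255.84 0.1642
180 line 261.95 0.1574 frame 256.0 0.1647
188 line 262.26 0.1576 frame 256.15 0.1652
196 line 262.75 0.1573 frame 256.84 0.1645
204 line 262.98 0.1577 frame 257.01 0.1649
212 line 263.36 0.1577 frame 257.16 0.1654
guide depths
[np.float64(0.1005), np.float64(0.1002), np.float64(0.0982), np.float64(0.1001), np.float64(0.1222), np.float64(0.1253), np.float64(0.1242), np.float64(0.1184)]
[np.float64(0.1), np.float64(0.0986), np.float64(0.1013), np.float64(0.1013), np.float64(0.1016), np.float64(0.0994), np.float64(0.1007), np.float64(0.1014)]
[np.float64(0.0996), np.float64(0.1014), np.float64(0.1002), np.float64(0.103), np.float64(0.1013), np.float64(0.1013), np.float64(0.1003), np.float64(0.1021)]
rim/velvet z along tray [np.float64(0.0009), np.float64(0.1151), np.float64(0.1147), np.float64(0.1146)] [np.float64(0.111), np.float64(0.1082), np.float64(0.1099)]
face (140, 330) [0.4419 0.1562 0.0643] 0.1592
face (150, 360) [0.4453 0.1551 0.0495] 0.158
face (145, 400) [0.442  0.1563 0.0288] 0.1592
face (165, 300) [0.4535 0.1566 0.0776] 0.1592
face (175, 420) [0.4545 0.1567 0.0165] 0.1593
```

```bash
python3 - <<'E'
from h import *
im=np.load("im3.npy"); sd=np.load("sd3.npy")
a=0.033; ex=np.array([-np.sin(a),np.cos(a),0]); O=np.array([.5343,0,0]); s=lambda p:(p-O)@ex
for v in (145,147,223,225,227,229):
    print(v,im[v,259:275].sum(1).astype(int))
for u in (265,268): print([s(px("top",None,u,v,.1)).round(4) for v in (145,147,223,226,228)])
for v in range(160,170):
    print(v,[(lambda p:(p[2].round(3),s(p).round(4)))(px("side",sd,u,v)) for u in (276,279,282)])
E
```

```text
145 [495 490 488 490 478 380 247 195 198 200 199 200 204 203 203 201]
147 [456 463 455 453 453 388 260 196 196 199 200 202 201 202 203 200]
223 [159 176 336 506 532 524 525 531 509 375 375 398 339 226 185 191]
225 [168 154 293 471 495 486 485 488 464 355 389 414 351 234 188 194]
227 [186 159 258 444 478 472 473 476 458 371 396 417 363 242 192 195]
229 [477 482 480 494 495 494 492 487 463 376 389 416 380 253 193 192]
[np.float64(0.1473), np.float64(0.1475), np.float64(0.1562), np.float64(0.1565), np.float64(0.1567)]
[np.float64(0.1402), np.float64(0.1405), np.float64(0.1493), np.float64(0.1496), np.float64(0.1498)]
160 [(np.float64(0.102), np.float64(0.1625)), (np.float64(0.102), np.float64(0.1606)), (np.float64(0.102), np.float64(0.1599))]
161 [(np.float64(0.102), np.float64(0.158)), (np.float64(0.101), np.float64(0.158)), (np.float64(0.102), np.float64(0.155))]
162 [(np.float64(0.102), np.float64(0.1536)), (np.float64(0.101), np.float64(0.1537)), (np.float64(0.102), np.float64(0.1505))]
163 [(np.float64(0.102), np.float64(0.1503)), (np.float64(0.1), np.float64(0.1511)), (np.float64(0.1), np.float64(0.1506))]
164 [(np.float64(0.1), np.float64(0.1493)), (np.float64(0.098), np.float64(0.1509)), (np.float64(0.097), np.float64(0.1514))]
165 [(np.float64(0.097), np.float64(0.1502)), (np.float64(0.096), np.float64(0.1508)), (np.float64(0.095), np.float64(0.1512))]
166 [(np.float64(0.093), np.float64(0.1521)), (np.float64(0.094), np.float64(0.1498)), (np.float64(0.088), np.float64(0.1587))]
167 [(np.float64(0.087), np.float64(0.1584)), (np.float64(0.086), np.float64(0.1597)), (np.float64(0.085), np.float64(0.1601))]
168 [(np.float64(0.085), np.float64(0.1575)), (np.float64(0.084), np.float64(0.1586)), (np.float64(0.083), np.float64(0.1586))]
169 [(np.float64(0.082), np.float64(0.1602)), (np.float64(0.081), np.float64(0.1592)), (np.float64(0.08), np.float64(0.1595))]
```

The ledge slab's top is at z = 0.100. Its front is at s ≈ 0.1496 from the slab ends and 0.1498 from glass front + 15 mm, and the line is at 0.1576. That leaves 7.9 mm to draw.

```bash
python3 -m pendant '0 0 0.004 0 0 0;0 0 0.01 0 0 0;0 0 0.018 0 0 0;0 0 0.025 0 0 0;0 0 0.03 0 0 0;0 0 0.032 0 0 0;0 0 0.032 0 0 0;0 0 0.032 0 0 0' -1 30; python3 -m pendant '0 0 0 0 0 0;0 0 0 0 0 0;0 0 0 0 0 0;0 0 0 0 0 0' -1 30; cat > chk.py <<'E'
from h import *
ims=[];ds=[]
for i in range(6):
    im,d=vision.camera("top"); ims.append(im.astype(float)); ds.append(d)
im=np.mean(ims,0); d=np.median(ds,0)
a=0.033; ex=np.array([-np.sin(a),np.cos(a),0]); O=np.array([.5343,0,0]); s=lambda p:(p-O)@ex
L=[];F=[]
for v in range(156,216,4):
    x=np.arange(261,271); p=im[v,261:271,2]; w=np.clip(p-np.percentile(p,50),0,None); u=(x*w).sum()/w.sum(); L.append(s(px("top",None,u,v,.109)))
print("line s",np.round(L,4),np.median(L).round(4))
print("rim z",[px("top",d,u,150)[2].round(4) for u in range(272,320,4)])
vv=lambda u0,u1:np.median([px("top",d,u,v)[2] for u in range(u0,u1) for v in range(178,190)]).round(4)
print("velvet z back/front",vv(264,270),vv(286,292),vv(296,302))
cv2.imwrite("pics/t4.png",cv2.resize(im[135:245,205:345].astype(np.uint8),None,fx=5.4,fy=5.4,interpolation=cv2.INTER_CUBIC))
q=r.read_state(); print(q["time"],np.round(q["ee_pos"],4),np.round(q["ft_force"],2),q["width"],np.abs(q["joint_vel"]).max())
E
python3 chk.py
```

```text
time: 8.9
ee_pos: [0.5413, -0.0487, 0.0918]
eef_rot: [0.491, 0.509, -0.491, 0.509]
ft_force: [-0.6, 0.7, -2.2]
width: 0.022
time: 9.3
ee_pos: [0.5413, -0.0487, 0.0918]
eef_rot: [0.491, 0.509, -0.491, 0.509]
ft_force: [-0.3, -0.4, -2.9]
width: 0.0218
line s [0.1493 0.1496 0.1496 0.1496 0.1494 0.1495 0.1496 0.1496 0.1496 0.1494
 0.1495 0.1496 0.1497 0.1495 0.1494] 0.1496
rim z [np.float64(0.0016), np.float64(0.0009), np.float64(0.0009), np.float64(-0.0003), np.float64(0.1167), np.float64(0.1161), np.float64(0.1155), np.float64(0.1149), np.float64(0.1149), np.float64(0.1155), np.float64(0.1146), np.float64(0.1146)]
velvet z back/front 0.1089 0.1089 0.109
9.6 [ 0.5413 -0.0487  0.0918] [ 0.71 -0.38 -1.72] 0.021738827396147797 0.0023122523778785417
```

View pics/t4.png

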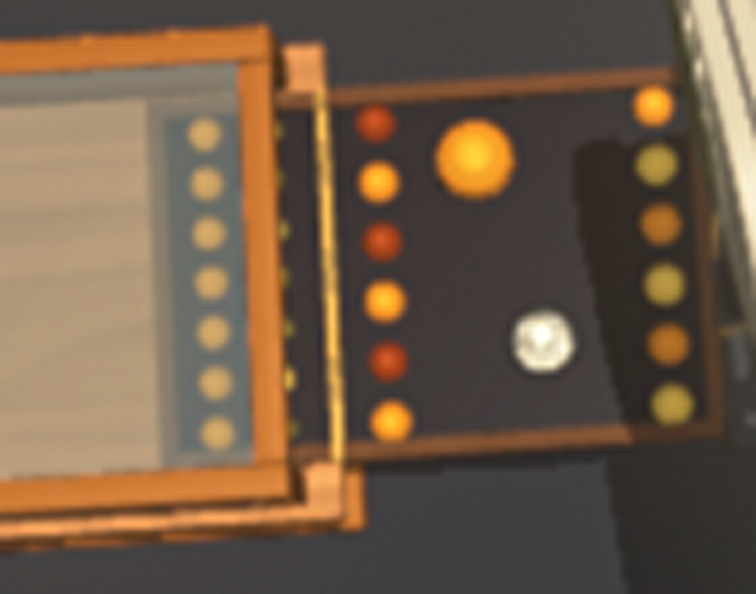

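The line now meets the slab's front end on both sides, after allowing about 1 mm for parallax. The velvet is level and both pieces stand. Handing in.

```bash
python3 -c "
from bench import close_job; print(close_job())"
```

```text
the job is handed in; nothing more can be done
None
```

I drew the tray out about 143 mm by its handle, and the job was handed in at 9.6 s with the gripper still holding it at 30 N.

- **Flush:** the brass line measured 149.6 mm along the slide. The ledge edge measured 149.6 mm from the ledge's front ends and 149.8 mm from the glass front plus 15 mm. The edge readings on the left and right differed by 1.5 mm, and the last picture by eye suggested up to 0.8 mm still to draw. I left it, as that is within the measuring error.
- **Level and still:** the velvet read 108.9 to 109.0 mm high from back to front, and the joints were still. The gripper was carrying about 2 N of the tray's weight, with the back of the tray on the ledge.
- **Rim reading:** the rim readings ran from 114.6 to 116.7 mm, highest at the first few pixels, which I put down to edge noise.
- **Pieces:** the carving and the amber both stand on the tray in the last picture.
- **Jar and ring box:** the gripper passed well above the counter and did not touch down near them. I did not take a closing picture of either one.
- **Forces:** I pressed down with about 7 N when the gripper first closed, and eased that off before drawing.

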